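Empty the ball knobs into the parts tin

TASK

Tip all six wooden balls from the yellow cup into the green parts tin, and while the cup is tipped over tap it lightly (not hard) on the tin's rim to shake out the last ones. Then stand the empty cup upright on the cork mat and let go; leave the tin where it stands and do not disturb the other things on the worktop.

Things in the scene. Friction and masses are not known exactly. Their poses are not given: they have to be found in the camera images.
- cup: yellow open cup, 105 mm high, round and slightly tapered: 60 mm across outside at the foot, 70 mm at the rim (about 68 mm across 25 mm below the rim), wall 3 mm, about 0.14 kg; origin at the centre of its underside, z along its axis to the mouth. It holds the six wooden balls, which fill it to about 47 mm above its foot; it starts upright on the worktop.
- cup_rim (a point): centre of the cup's mouth, 105 mm above the cup's origin along its axis
- ball0: one of the six dark wooden ball knobs, 23 mm across, about 12 g; origin at its centre. Polished: they slide and roll easily and start in the cup, where they may lodge against one another until it is tipped well below level (10 to 30 degrees), tapped or rocked.
- ball1: one of the six dark wooden ball knobs, 23 mm across, about 12 g; origin at its centre. Polished: they slide and roll easily and start in the cup, where they may lodge against one another until it is tipped well below level (10 to 30 degrees), tapped or rocked.
- ball2: one of the six dark wooden ball knobs, 23 mm across, about 12 g; origin at its centre. Polished: they slide and roll easily and start in the cup, where they may lodge against one another until it is tipped well below level (10 to 30 degrees), tapped or rocked.
- ball3: one of the six dark wooden ball knobs, 23 mm across, about 12 g; origin at its centre. Polished: they slide and roll easily and start in the cup, where they may lodge against one another until it is tipped well below level (10 to 30 degrees), tapped or rocked.
- ball4: one of the six dark wooden ball knobs, 23 mm across, about 12 g; origin at its centre. Polished: they slide and roll easily and start in the cup, where they may lodge against one another until it is tipped well below level (10 to 30 degrees), tapped or rocked.
- ball5: one of the six dark wooden ball knobs, 23 mm across, about 12 g; origin at its centre. Polished: they slide and roll easily and start in the cup, where they may lodge against one another until it is tipped well below level (10 to 30 degrees), tapped or rocked.
- tin: green open-topped rectangular parts tin, loose, about 0.8 kg: outside 140 mm along its x, 180 mm along its y, 65 mm high, walls and floor 4 mm; origin at the centre of its underside, standing on the worktop
- tin_rim (a point): centre of the tin's open top, at rim height, 65 mm above the tin's origin
- mat: round cork mat fixed flat on the worktop, 136 mm across, 4 mm thick; origin at the centre of its underside (worktop height)
- mallet: orange rubber mallet lying down, bystander: head 55 mm thick and 90 mm long across the handle, its centre 85 mm from the origin along +x; wooden handle 26 mm thick running back to 170 mm along -x; origin at worktop height
- spanner: steel spanner, 200 mm long, lying flat along its x, under 20 mm high; bystander. The big black tool box (fixed, 130 mm high, handle to 175 mm) stands beyond it at the far edge of the worktop, x about 0.77 m and farther
- glue: white glue bottle, 60 mm across, 170 mm high, standing; origin under it; bystander
- jar: glass jar with steel lid, 72 mm across, 90 mm high, standing; origin under it; bystander
- driver: red-handled screwdriver, 200 mm long, lying along its x, about 30 mm high; bystander
- brush: brush, 200 mm long, lying along its x, under 30 mm high; bystander
There are look-alikes about, which are no part of the job. What is meant by the mat is not purple, and is the larger of those in its own colour. Of the things that look like the cup, take the one that is nearest to the robot's base at the start.

How it is judged:
By the outcome, as a careful person would: the job done as asked, in the order asked, and still so for the second after the job is handed in, with the robot touching nothing.
It also fails if it takes over 54 s, if anything falls off the work surface, if the arm or the gripper's body presses on something with over 40 N, if the wrist force passes 120 N, or if a joint passes its speed limit or range.

ROBOT

A 6-joint arm with a two-finger parallel gripper is mounted at the origin on the work surface. World frame = base frame: x ahead of the robot, y to its left, z up, the work surface at z = 0. Lengths are in mm, angles in rad, forces in N, time in s.
With the tool pointing down it reaches from about 300 to 850 mm from the base axis. Payload 5.4 kg.
Tool frame: the origin (TCP) lies at the centre of the arm's flange, where the gripper is bolted on; the fingertips stand 173 mm ahead of it and the grasp point (between the pads) lies 155 mm ahead of it (robot.tcp_to_tips is the distance from the TCP to the fingertips, in mm); x points along the fingers, z is the direction in which the jaws open and shut, and the axes are right-handed (so a half turn about x gives the same grasp; the last joint's range is limited). The gripper opens to 85 mm and grips with 20 to 120 N. Pads are 22 mm wide; open, the fingers measure 114 mm over their backs; the gripper's body (76 mm by 85 mm) begins 54 mm behind the grasp point. The pads swing forward as they close: fully open they stand 13 mm farther back than shut.
Start: joints at [-1.385, 0.158, 1.597, -0, 1.386, -0.21], TCP at [221.665, -530.54, 404.699] pointing down, gripper open.
Joint ranges: [-2.91, 2.91], [-0.94, 2.29], [0.18, 2.7], [-1.29, 4.43], [0.17, 2.64], [-3, 3]. Speed limits (rad/s): [2.57, 2.57, 3.14, 3.14, 3.14, 3.14].

INTERFACE

Orientations are given as [roll, pitch, yaw] about the fixed x, y, z axes, in that order (R = Rz(yaw) Ry(pitch) Rx(roll)).
In Python, from plant import robot, fingers, kin, monitor, camera, calibration gives the robot as it stands. The module is installed in compiled form; this text tells all that it offers. Calls block until the motion is done:
- robot.reach(position, orientation): joint-space move of the TCP to a pose.
- robot.line_to(position, orientation=None, rate=150, threshold=None): straight line of the TCP; orientation=None keeps the orientation; rate is the mean speed in mm/s. With threshold (N) it stops when the force on the tool has changed by that much, and returns True; else False.
- robot.movej(angles): joint-space move.
- fingers.command_gripper(opening, force=None): finger opening in mm; force is the grip in N (None keeps the last); returns when the fingers have stopped.
- robot.hold(seconds).
- kin.solve_ik(position, orientation): joint angles nearest the present ones, or None.
- monitor.observe(): the state.
- camera(name): name is "scene" or "top" or "wrist"; returns the picture (384x512x3 uint8, red, green, blue); there is no depth.
- calibration(name): a dict with "fx", "fy", "cx", "cy" (pixels), "R" (3x3) and "t" (3): a world point X has camera coordinates R X + t. Camera axes: x right, y down, z forward; pixel columns grow to the right and rows downward; lengths in mm; the calibration is good to about 2 mm. The wrist camera is an equidistant fisheye: a pixel r from the principal point sees the ray r / f radians off the axis. A picture is of the moment at which its call begins: read the wrist's pose just before it. calibration takes no time and is no camera call; for the wrist camera it gives the pose at the moment of the call.
A pose or a line that the arm cannot do raises robot.PlanningError and nothing moves.
- robot.finish_job(): hands the job in, once; it reports no verdict.
The state is a dict: "time_s": time; "qpos": joint angles; "qd": joint speeds; "joint_torque": joint torques, N m; "tcp_pos": TCP position; "tool_rot": TCP orientation; "wrist_force": force on the tool from outside, world axes, zero at the start; "moment": the same for the moment, N m; "opening": finger opening in mm.
Only numpy, scipy, OpenCV 4.12 (cv2) and the standard library are available. Lean on these libraries where they do the work, as an engineer would, in place of code of your own. Each camera call takes 0.05 s, during which the arm holds its last target. There are 200 camera calls.

## Working session

There is one attempt and no reset: what is moved stays moved. The work goes in short steps, each a Python script; the robot and the scene stay as the last script left them, time stands still between calls to the robot, and variables do not carry over. Pictures are saved under pics/ and viewed, about 8 in all and at most 12, crops included, and the job is handed in when it is done.

```bash
mkdir -p pics && python3 - <<'E'
from plant import robot,fingers,kin,monitor,camera,calibration
import cv2,numpy as np
for n in("top","scene"):
    im=camera(n); cv2.imwrite(f"pics/{n}0.png",cv2.cvtColor(cv2.resize(im,(800,600),interpolation=cv2.INTER_CUBIC),cv2.COLOR_RGB2BGR)); np.save(f"pics/{n}0.npy",im)
    c=calibration(n); print(n,{k:np.round(v,3).tolist() for k,v in c.items()}, (-np.array(c["R"]).T@c["t"]).round())
s=monitor.observe();print(s["time_s"],s["tcp_pos"],s["tool_rot"],s["opening"])
E
```

```text
top {'fx': 453.515, 'fy': 453.515, 'cx': 260.969, 'cy': 191.708, 'R': [[0.028, -0.999, -0.018], [-0.994, -0.026, -0.11], [0.109, 0.021, -0.994]], 't': [6.735, 549.609, 1394.807]} [ 393.   -9. 1447.]
scene {'fx': 425.441, 'fy': 425.441, 'cx': 255.635, 'cy': 192.536, 'R': [[-0.205, 0.979, -0.007], [0.816, 0.167, -0.553], [-0.54, -0.119, -0.833]], 't': [111.98, -408.985, 1724.704]} [1288.  164. 1212.]
0.1 [ 221.61904645 -530.3094984   403.80096049] [2.93028895 1.56908847 1.75528978] 85.76775864277674
```

View pics/top0.png

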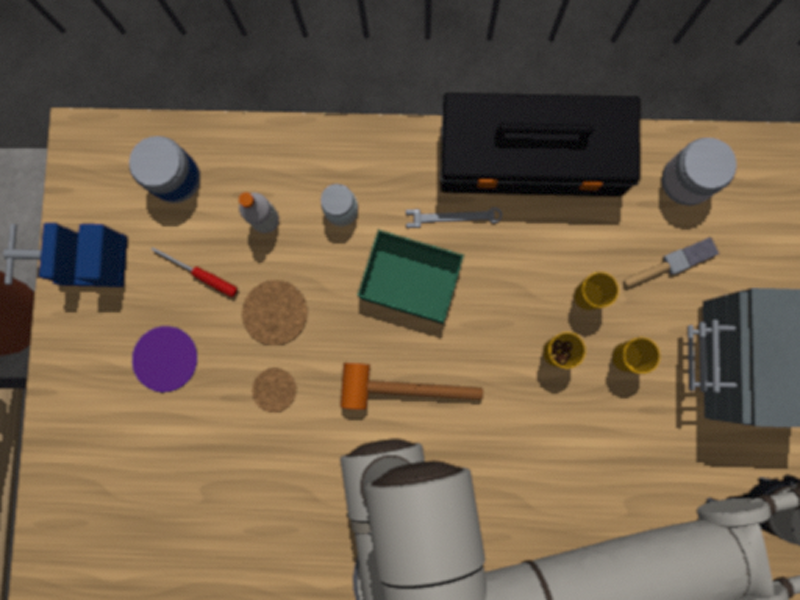

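View pics/scene0.png

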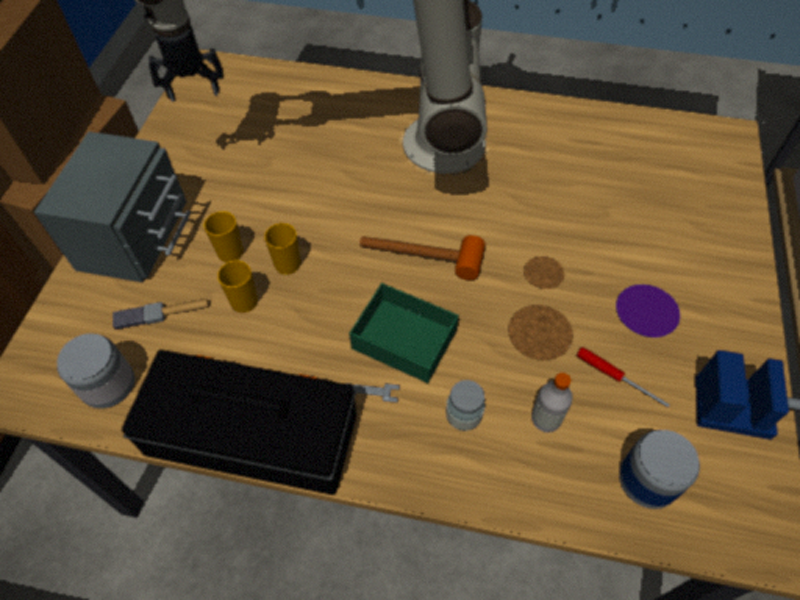

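Top view (800x600 pixels): there are three cup look-alikes, at (565,351) holding dark balls, (599,290) and (638,355). The cork discs are the large one at (275,312) and the small one at (274,389), and the disc at (165,358) is purple. The tin is at (411,277) and the mallet at (410,388). Next I'll measure positions and confirm the candidates in one crop.

```bash
cat > h.py <<'E'
import numpy as np,cv2
from plant import robot,fingers,kin,monitor,camera,calibration
from scipy.spatial.transform import Rotation as Ro
def ray(c,p):
    R=np.array(c["R"]);d=R.T@np.array([(p[0]-c["cx"])/c["fx"],(p[1]-c["cy"])/c["fy"],1]);return -R.T@np.array(c["t"]),d
def plane(c,p,z):
    o,d=ray(c,p);return o+d*(z-o[2])/d[2]
def tri(a,b):
    (o1,d1),(o2,d2)=a,b
    s,*_=np.linalg.lstsq(np.c_[d1,-d2],o2-o1,rcond=None);p,q=o1+d1*s[0],o2+d2*s[1]
    return (p+q)/2,np.linalg.norm(p-q)
def blobs(im,lo,hi,amin=60):
    m=cv2.inRange(cv2.cvtColor(im,cv2.COLOR_RGB2HSV),lo,hi);m=cv2.morphologyEx(m,cv2.MORPH_CLOSE,np.ones((3,3)))
    return [c for c in cv2.findContours(m,cv2.RETR_EXTERNAL,cv2.CHAIN_APPROX_NONE)[0] if cv2.contourArea(c)>amin]
def cen(c):
    m=cv2.moments(cv2.convexHull(c));return np.array([m["m10"],m["m01"]])/m["m00"]
E
python3 - <<'E'
from h import *
T,S=np.load("pics/top0.npy"),np.load("pics/scene0.npy");ct,cs=calibration("top"),calibration("scene")
f=1.5625
for nm,px in dict(cup=(565,351),cup2=(599,290),cup3=(638,355),cork=(275,312),corks=(274,389),purple=(165,358),tin=(411,277),wood=(300,450)).items():
    x,y=int(px[0]/f),int(px[1]/f);print(nm,cv2.cvtColor(T,cv2.COLOR_RGB2HSV)[y-4:y+5:4,x-4:x+5:4].reshape(-1,3)[::2].tolist())
for n,im,c in(("top",T,ct),("scene",S,cs)):
    for k,lo,hi,z in(("yel",(20,200,60),(32,255,255),55),("grn",(70,80,20),(90,255,200),32),("pur",(125,100,50),(160,255,255),4)):
        for b in blobs(im,lo,hi):
            p=cen(b);print(n,k,p.round(1),cv2.boundingRect(b),plane(c,p,z).round(0),cv2.contourArea(b))
crop=cv2.resize(T[170:255,335:435],(500,425),interpolation=cv2.INTER_CUBIC);crop2=cv2.resize(T[170:270,140:240][:85],(300,255))
crop2=cv2.copyMakeBorder(crop2,0,170,0,0,cv2.BORDER_CONSTANT)
cv2.imwrite("pics/crop.png",cv2.cvtColor(np.hstack([crop,crop2]),cv2.COLOR_RGB2BGR))
E
```

```text
cup [[18, 159, 53], [19, 202, 43], [14, 222, 23], [9, 160, 51], [20, 204, 55]]
cup2 [[21, 232, 79], [22, 229, 69], [22, 239, 81], [21, 220, 87], [22, 240, 66]]
cup3 [[22, 234, 84], [21, 210, 68], [22, 230, 83], [22, 234, 84], [22, 235, 64]]
cork [[15, 133, 127], [15, 129, 125], [15, 132, 124], [15, 132, 118], [15, 134, 124]]
corks [[15, 132, 120], [15, 131, 127], [15, 133, 123], [15, 136, 114], [14, 133, 121]]
purple [[138, 173, 115], [138, 175, 115], [138, 173, 115], [138, 168, 114], [138, 176, 116]]
tin [[76, 121, 93], [76, 119, 94], [77, 122, 94], [77, 125, 94], [78, 126, 93]]
wood [[17, 114, 161], [17, 113, 163], [17, 117, 155], [17, 115, 173], [17, 113, 171]]
top yel [407.1 227.6] (393, 217, 29, 22) [ 448. -426.   55.] 454.0
top yel [361.  224.3] (348, 214, 26, 22) [ 455. -287.   55.] 395.5
top yel [381.5 186.4] (368, 175, 27, 23) [ 573. -349.   55.] 421.5
top grn [262.4 177. ] (230, 149, 65, 57) [596.  18.  32.] 2375.5
top pur [105.  229.4] (85, 209, 41, 42) [418. 517.   4.] 1272.5
scene yel [180.8 157.9] (169, 143, 23, 33) [ 450. -284.   55.] 495.0
scene yel [147.  166.2] (130, 135, 34, 65) [ 507. -386.   55.] 1029.0
scene grn [258.3 212.3] (225, 183, 68, 61) [597.  20.  32.] 2423.0
scene pur [414.4 198.5] (395, 182, 40, 34) [422. 520.   4.] 994.0
```

View pics/crop.png

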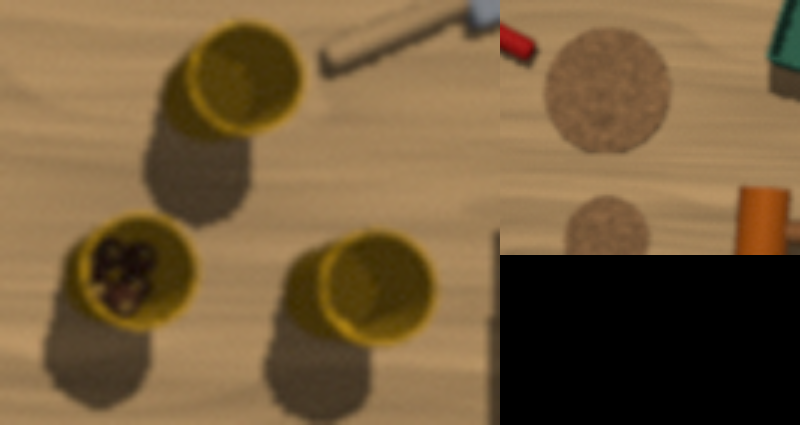

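The crop shows the left cup (rim centre 139,271 in the crop) holding balls and the other two cups empty. It is also nearest the base, at about 538 mm against 618 and 671 mm. The larger cork disc, at top pixel (176,200), is the mat. Next I'll fix the tin and check which pour direction is reachable.

```bash
cat >> h.py <<'E'
def pose(G,psi,al,sg=1,off=155.):
    """TCP pose for grasp point G, heading psi, tool x tilted al (rad) below level; jaws horizontal"""
    x=np.array([np.cos(al)*np.cos(psi),np.cos(al)*np.sin(psi),-np.sin(al)]);z=sg*np.array([-np.sin(psi),np.cos(psi),0])
    return np.asarray(G)-off*x, Ro.from_matrix(np.c_[x,np.cross(z,x),z]).as_euler("xyz")
TH=np.radians(12); GH=78.   # grasp tilt, grasp height on cup
def pour(W,psi,b,inside=60.,gap=12.):
    """grasp point so that the cup, tipped b, has its mouth 'inside' beyond wall point W (on rim) and clears the rim by gap"""
    h=np.array([np.cos(psi),np.sin(psi),0]);k=np.array([0,0,1.]);a=np.cos(b)*k+np.sin(b)*h;n=-np.sin(b)*k+np.cos(b)*h
    lip,foot=35*n,-105*a+30*n
    lh,fh=lip@h+inside,foot@h+inside
    drop=-min(foot[2],lip[2]) if fh>-12 else -(lip[2]+(foot[2]-lip[2])*(lh)/(lh-fh))
    M=np.array(W)+h*inside+k*(drop+gap); return M-(105-GH)*a
E
python3 - <<'E'
from h import *
T=np.load("pics/top0.npy");ct=calibration("top")
print("cup",plane(ct,(362.8,224.2),105).round(1),"mat",plane(ct,(175.8,199.7),4).round(1))
b=max(blobs(T,(70,80,20),(90,255,200)),key=cv2.contourArea)
c=cv2.approxPolyDP(cv2.convexHull(b),4,True)[:,0];print(c.tolist())
P=[plane(ct,p,65).round(0) for p in c];print([p.tolist() for p in P]);
up=sorted(c.tolist(),key=lambda p:p[1])
A,B=plane(ct,up[0],65),plane(ct,up[1],65)
if A[1]<B[1]:A,B=B,A
y=(A-B);L=np.hypot(*y[:2]);y/=L;yaw=np.arctan2(-y[0],y[1]);x=np.array([np.cos(yaw),np.sin(yaw),0]);C=(A+B)/2-70*x
print("len",L,"yaw",np.degrees(yaw),"tin",C)
cup=plane(ct,(362.8,224.2),105);cup[2]=0
for psi in np.radians([0,-15,-32,-45]):
  for sg in(1,-1):
    print("grasp",np.degrees(psi).round(),sg,[(lambda q:None if q is None else q.round(2).tolist())(kin.solve_ik(*pose(cup+[0,0,z],psi,TH,sg))) for z in(GH,)])
for nm,psi,hl in(("+x",yaw,70),("-x",yaw+np.pi,70),("+y",yaw+np.pi/2,90),("-y",yaw-np.pi/2,90)):
  h=np.array([np.cos(psi),np.sin(psi),0]);W=C-h*hl
  for sg in(1,-1):
    q=[kin.solve_ik(*pose(pour(W,psi,b),psi,TH+b,sg)) for b in np.radians([0,30,60,90,110,120])]
    print(nm,sg,[None if i is None else i.round(2).tolist() for i in q])
E
```

```text
cup [ 452.8 -282.1  105. ] mat [519.2 294.6   4. ]
[[243, 149], [294, 164], [283, 205], [230, 189]]
[[677.0, 80.0, 65.0], [634.0, -78.0, 65.0], [506.0, -47.0, 65.0], [551.0, 116.0, 65.0]]
len 164.58438903966615 yaw -15.190229087598722 tin [587.98686099  19.39993752  65.        ]
grasp 0.0 1 [[-1.39, 0.47, 2.32, 1.66, 1.31, 1.93]]
grasp 0.0 -1 [[-1.39, 0.47, 2.32, 1.66, 1.31, -1.21]]
grasp -15.0 1 [[-1.3, 0.42, 2.45, 2.03, 1.23, 1.82]]
grasp -15.0 -1 [[-1.3, 0.42, 2.45, 2.03, 1.23, -1.32]]
grasp -32.0 1 [[-1.05, 0.4, 2.51, 2.61, 1.16, 1.69]]
grasp -32.0 -1 [[-1.05, 0.4, 2.51, 2.61, 1.16, -1.45]]
grasp -45.0 1 [[-0.78, 0.41, 2.48, 3.15, 1.1, 1.57]]
grasp -45.0 -1 [[-0.78, 0.41, 2.48, 3.15, 1.1, -1.57]]
+x 1 [[-0.08, 0.16, 2.42, 3.39, 0.81, 1.43], [-0.11, -0.15, 2.31, -0.66, 0.19, -0.81], [-0.15, 0.04, 2.0, -0.05, 0.79, -1.42], [-0.18, 0.4, 1.61, 0.02, 1.34, -1.49], [-0.19, 0.67, 1.33, 0.04, 1.7, -1.5], [-0.19, 0.81, 1.19, 0.05, 1.88, -1.5]]
+x -1 [[-0.08, 0.16, 2.42, 3.39, 0.81, -1.71], [-0.11, -0.15, 2.31, -0.66, 0.19, 2.33], [-0.15, 0.04, 2.0, -0.05, 0.79, 1.72], [-0.18, 0.4, 1.61, 0
[... 678 characters left out ...]
, -2.55]]
+y -1 [[-0.71, 0.63, 1.71, 1.1, 1.73, -0.86], [-0.63, 0.36, 1.75, 0.78, 1.45, -0.63], [-0.43, 0.26, 1.75, 0.33, 1.2, -0.29], [-0.17, 0.35, 1.68, -0.23, 1.15, 0.2], [-0.01, 0.49, 1.59, -0.57, 1.27, 0.48], [0.05, 0.59, 1.53, -0.71, 1.36, 0.6]]
-y 1 [[0.28, 0.94, 1.17, -1.08, 1.91, 0.69], [0.22, 0.67, 1.31, -0.72, 1.62, 0.62], [0.06, 0.45, 1.5, -0.31, 1.3, 0.42], [-0.18, 0.34, 1.68, 0.23, 1.11, -0.02], [-0.34, 0.37, 1.76, 0.62, 1.14, -0.38], [-0.42, 0.42, 1.78, 0.78, 1.21, -0.54]]
-y -1 [[0.28, 0.94, 1.17, -1.08, 1.91, -2.45], [0.22, 0.67, 1.31, -0.72, 1.62, -2.52], [0.06, 0.45, 1.5, -0.31, 1.3, -2.72], None, [-0.34, 0.37, 1.76, 0.62, 1.14, 2.76], [-0.42, 0.42, 1.78, 0.78, 1.21, 2.6]]
```

The +y pour (tool heading left, over the tin's right wall) runs smoothly through every tilt. Both views put the cup at (452,-283), within 3 mm of each other. I'll move above it and look from close by.

```bash
sed -i 's/TH=np.radians(12)/TH=np.radians(18)/' h.py && python3 - <<'E'
from h import *
cup=np.array([452,-283,0.])
p,o=pose(cup+[0,0,GH+110],0,TH,-1)
# open fingers: pads 13 mm farther back; ok
robot.reach(p,o)
c=calibration("wrist");im=camera("wrist");np.save("pics/w1.npy",im)
import pickle;pickle.dump(c,open("pics/w1.pkl","wb"))
cv2.imwrite("pics/w1.png",cv2.cvtColor(im,cv2.COLOR_RGB2BGR))
s=monitor.observe();print(s["time_s"],s["qpos"].round(2) if hasattr(s["qpos"],"round") else s["qpos"])
print({k:np.round(v,2).tolist() for k,v in c.items()})
R=np.array(c["R"]);C=-R.T@np.array(c["t"]);print(C)
for X in([452,-283,105],[452+35,-283,105],[452-35,-283,105],[452,-248,105],[452,-318,105]):
    v=R@X+c["t"];th=np.arctan2(np.hypot(*v[:2]),v[2]);print(X,c["cx"]+c["fx"]*th*v[0]/np.hypot(*v[:2]),c["cy"]+c["fy"]*th*v[1]/np.hypot(*v[:2]))
E
```

```text
1.4833 [-1.37 -0.03  2.41  1.48  1.21 -0.76]
{'fx': 297.32, 'fy': 297.32, 'cx': 257.43, 'cy': 193.85, 'R': [[-0.0, -1.0, 0.0], [-0.55, -0.0, -0.84], [0.84, -0.0, -0.55]], 't': [-284.5, 436.04, -138.07]}
[ 354.03418591 -284.12153245  289.94300006]
[452, -283, 105] 255.33363964741312 343.9736962184029
[487, -283, 105] 255.5346569827954 303.47833891088686
[417, -283, 105] 255.12107400425566 391.2403166769035
[452, -248, 105] 203.97637844386733 342.4078854405792
[452, -318, 105] 306.78701457532156 342.69034216230034
```

View pics/w1.png

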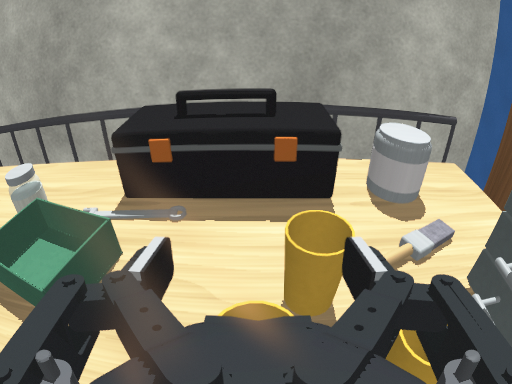

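The wrist view shows the cup rim's top edge at (257,301), against a predicted (255.5,303.5). The estimate is good to about 2 mm, and both fingers are clear of the neighbouring cups. I'll descend, grip and lift.

```bash
sed -i 's/off=155\./off=150./' h.py && python3 - <<'E'
from h import *
cup=np.array([453,-283.5,0.])
p,o=pose(cup+[0,0,GH+110],0,TH,-1); robot.line_to(p,o,rate=60)
p,o=pose(cup+[0,0,GH],0,TH,-1)
hit=robot.line_to(p,o,rate=70,threshold=6); s=monitor.observe(); print("hit",hit,s["tcp_pos"],p)
if not hit:
    fingers.command_gripper(50,force=40); s=monitor.observe(); print("opening",s["opening"],s["wrist_force"])
    f0=np.array(s["wrist_force"]); robot.line_to(p+[0,0,120],o,rate=100); robot.hold(.2); s=monitor.observe(); print(s["time_s"],np.array(s["wrist_force"])-f0,s["opening"])
    im=camera("scene");cv2.imwrite("pics/s2.png",cv2.cvtColor(cv2.resize(im[60:260,80:330],(750,600)),cv2.COLOR_RGB2BGR))
E
```

```text
hit False [ 310.39865548 -283.66320145  124.65081391] [ 310.34152256 -283.5         124.35254916]
opening 66.9305059477498 [-2.16607751  1.41623178  4.43969675]
5.3167 [ 2.55832364 -1.31272242 -7.678581  ] 66.8606812703677
```

View pics/s2.png

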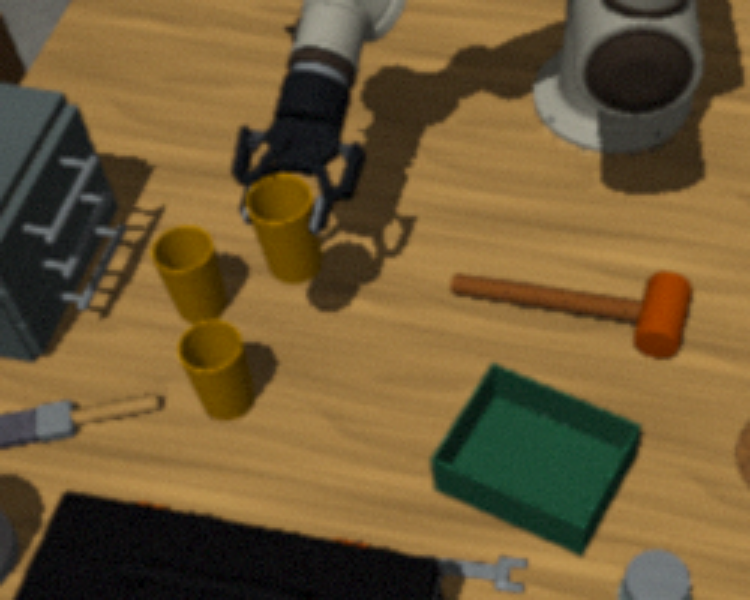

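The scene crop shows the cup held upright at (285,230), clear of the worktop, with its neighbours still standing. Next is the pour.

```bash
cat >> h.py <<'E'
tin=np.array([595,19,65.]);yaw=np.radians(-15.3);PS=yaw+np.pi/2
hh=np.array([np.cos(PS),np.sin(PS),0]);W=tin-90*hh
def tilt(b,rate=80,**k):
    b=np.radians(b);return robot.line_to(*pose(pour(W,PS,b,**k),PS,TH+b,-1),rate=rate)
E
python3 - <<'E'
from h import *
p,o=pose(pour(W,PS,0)+[0,0,30],PS,TH,-1)
robot.line_to(p,o,rate=130)
for b,r in((0,80),(35,90),(55,80),(70,60),(82,50),(92,45),(104,50),(116,60)):
    tilt(b,r)
robot.hold(.5)
s=monitor.observe();print(s["time_s"],s["wrist_force"],s["opening"])
im=camera("top");cv2.imwrite("pics/t3.png",cv2.cvtColor(cv2.resize(im[130:250,190:350],(800,600)),cv2.COLOR_RGB2BGR))
E
```

```text
14.4 [-0.50537182 -0.05868357 -2.32116902] 66.76435508666668
```

View pics/t3.png

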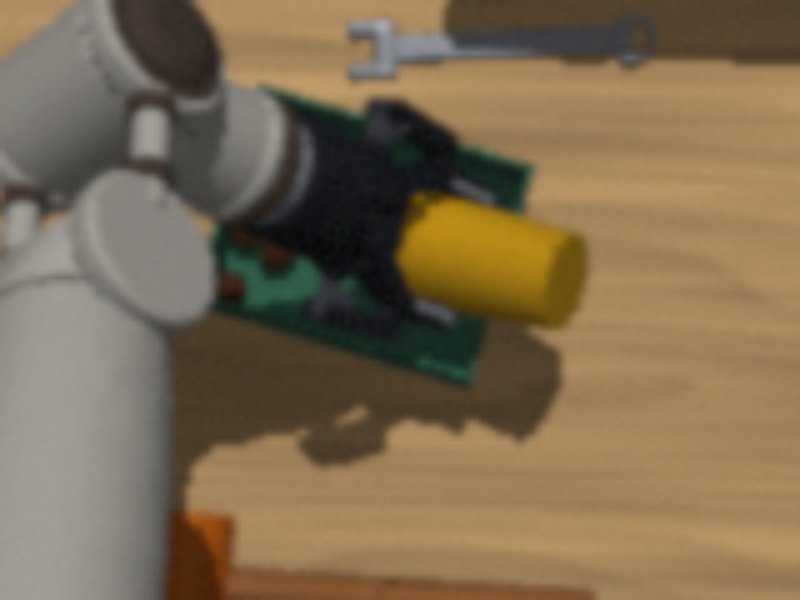

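The cup is tipped over the tin's right wall at (490,260), and at least three balls are visible in the tin near (260,260). Now two light taps on the rim.

```bash
python3 - <<'E'
from h import *
tilt(122,60); robot.hold(.3)
b=np.radians(122);p,o=pose(pour(W,PS,b),PS,TH+b,-1)
for i in range(3):
    f0=np.array(monitor.observe()["wrist_force"])
    hit=robot.line_to(p-[0,0,24],rate=25,threshold=4)
    s=monitor.observe();print(hit,"down",p[2]-s["tcp_pos"][2],"dF",(np.array(s["wrist_force"])-f0).round(1))
    robot.line_to(p+[0,0,2],rate=50); robot.hold(.2)
    if not hit: break
s=monitor.observe();print(s["time_s"],s["wrist_force"],s["opening"])
for n in("top","scene"):
    im=camera(n);np.save(f"pics/{n}4.npy",im)
im=np.load("pics/scene4.npy")[150:270,200:320]
cv2.imwrite("pics/s4.png",cv2.cvtColor(cv2.resize(im,(600,600)),cv2.COLOR_RGB2BGR))
E
```

```text
True down 6.163346504726292 dF [0.5 1.2 6.4]
True down 6.294083163004615 dF [-0.1  1.8  6.4]
True down 6.283503877127913 dF [0.1 1.1 6.4]
18.3083 [ 0.0672616   0.61769817 -1.84374897] 66.46613315829781
```

View pics/s4.png

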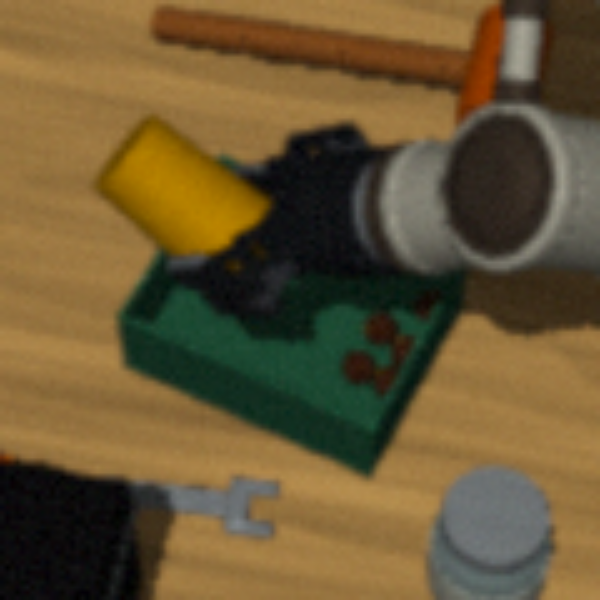

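All three taps touched at the same depth (6.2 mm down, about 6 N), and the balls lie in the tin near (380,350) in the crop. I'll tip a bit steeper with a pause, bring the cup upright, move it clear and count.

```bash
python3 - <<'E'
from h import *
try: tilt(134,60,gap=14); robot.hold(.4)
except robot.PlanningError as e: print(e)
for b,r in((110,110),(80,120),(40,140),(0,140)): tilt(b,r,gap=14)
p,o=pose(pour(W,PS,0)+[0,0,70],PS,TH,-1); robot.line_to(p,o,rate=150)
mat=np.array([519.2,294.6,4]);
for ps in(0,15,30,60): 
    q=kin.solve_ik(*pose(mat+[0,0,GH+100],np.radians(ps),TH,-1));q2=kin.solve_ik(*pose(mat+[0,0,GH],np.radians(ps),TH,-1));print(ps,q,q2)
p,o=pose([540,200,230],np.radians(45),TH,-1)
try: robot.line_to(p,o,rate=170)
except robot.PlanningError as e: print(e)
s=monitor.observe();print(s["time_s"],s["qpos"],s["wrist_force"])
im=camera("top");np.save("pics/top5.npy",im)
cv2.imwrite("pics/t5.png",cv2.cvtColor(cv2.resize(im[120:270,140:340],(800,600),interpolation=cv2.INTER_CUBIC),cv2.COLOR_RGB2BGR))
E
```

```text
0 [ 0.55015803  0.12514392  2.26406549  4.05895503  0.67671791 -2.17794554] [ 0.55015803  0.43382808  2.20998161  3.86346936  0.85181634 -1.9089569 ]
15 [ 0.35754937  0.01685673  2.38166775  3.32577139  0.51953645 -1.70144695] [ 0.35754937  0.37162336  2.32060201  3.26747509  0.80988606 -1.62817296]
30 [ 0.13670632 -0.02583806  2.42412859  2.45669077  0.60317189 -1.1038928 ] [ 0.13670632  0.34934374  2.35988296  2.65001999  0.86368999 -1.3613061 ]
60 [-0.15193186  0.13241176  2.25567294  1.61642866  1.09090451 -0.76891879] [-0.15193186  0.4382899   2.20200329  1.74329993  1.11855819 -1.04973956]
25.4167 [-0.32051845 -0.11269425  2.36505848  1.60494878  1.0165394  -0.61627955] [ 0.11940604 -0.4799698  -2.07451256]
```

View pics/t5.png

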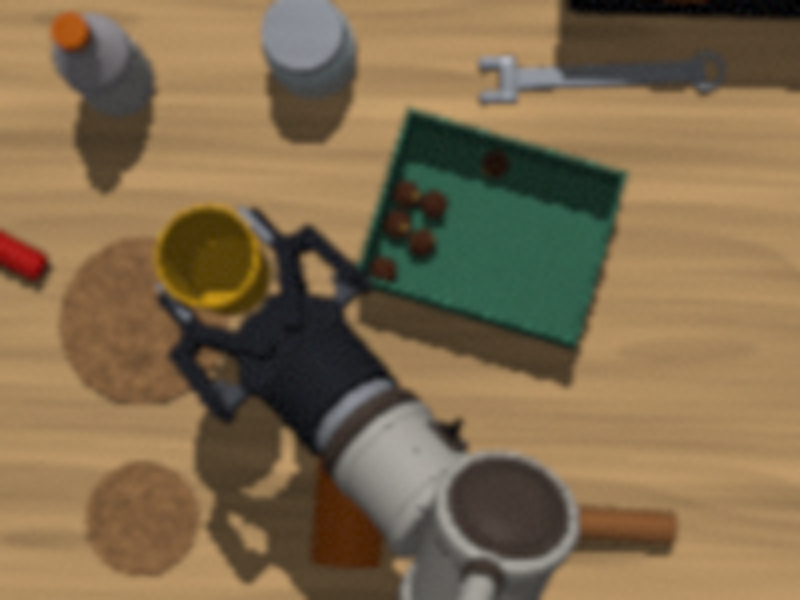

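All six balls are in the tin, at crop pixels (405,193), (432,205), (398,224), (421,242), (384,269) and (495,163). The cup at (210,260) is empty and the tin hasn't moved. Now to place the cup on the mat.

```bash
python3 - <<'E'
from h import *
mat=np.array([519.2,294.6,4.]);ps=np.radians(30)
p,o=pose(mat+[0,0,GH+100],ps,TH,-1); robot.line_to(p,o,rate=120)
p,o=pose(mat+[0,0,GH+12],ps,TH,-1); robot.line_to(p,o,rate=90); robot.hold(.2)
p,o=pose(mat+[0,0,GH-5],ps,TH,-1)
hit=robot.line_to(p,o,rate=15,threshold=3); s=monitor.observe(); print(hit,"height above nominal",s["tcp_pos"][2]-p[2]-5,s["wrist_force"])
robot.hold(.2)
fingers.command_gripper(85); robot.hold(.3)
p=np.array(monitor.observe()["tcp_pos"])
robot.line_to(p+[0,0,110],rate=70)
s=monitor.observe();print(s["time_s"],s["opening"])
robot.reach(*pose([400,120,330],ps,TH,-1)); 
for n in("top","scene"):np.save(f"pics/{n}6.npy",camera(n))
t=cv2.resize(np.load("pics/top6.npy")[60:280],(800,344),interpolation=cv2.INTER_CUBIC);sc=np.load("pics/scene6.npy")
sc=cv2.resize(sc[140:300,200:472],(435,256),interpolation=cv2.INTER_CUBIC);sc=cv2.copyMakeBorder(sc,0,0,0,365,cv2.BORDER_CONSTANT)
cv2.imwrite("pics/f6.png",cv2.cvtColor(np.vstack([t,sc]),cv2.COLOR_RGB2BGR))
ct,cs=calibration("top"),calibration("scene")
for n,c in(("top",ct),("scene",cs)):
    for b in blobs(np.load(f"pics/{n}6.npy"),(20,200,60),(32,255,255)):print(n,plane(c,cen(b),55).round(0),cv2.boundingRect(b))
    for b in blobs(np.load(f"pics/{n}6.npy"),(70,80,20),(90,255,200),500):print(n,"tin",plane(c,cen(b),32).round(0))
print(monitor.observe()["time_s"])
E
```

```text
True height above nominal 0.32254323739729784 [0.23478288 0.12450088 4.28358517]
31.425 84.88944792601606Traceback (most recent call last):
  File "<stdin>", line 12, in <module>
plant.PlanningError: the arm cannot take that pose within its joint ranges
```

```bash
python3 - <<'E'
from h import *
q=np.array(monitor.observe()["qpos"]);q[0]-=0.9;robot.movej(q)
for n in("top","scene"):np.save(f"pics/{n}6.npy",camera(n))
t=cv2.resize(np.load("pics/top6.npy")[60:280],(800,344),interpolation=cv2.INTER_CUBIC);sc=np.load("pics/scene6.npy")
sc=cv2.resize(sc[140:300,200:472],(435,256),interpolation=cv2.INTER_CUBIC);sc=cv2.copyMakeBorder(sc,0,0,0,365,cv2.BORDER_CONSTANT)
cv2.imwrite("pics/f6.png",cv2.cvtColor(np.vstack([t,sc]),cv2.COLOR_RGB2BGR))
for n in("top","scene"):
    c=calibration(n)
    for b in blobs(np.load(f"pics/{n}6.npy"),(20,200,60),(32,255,255)):print(n,plane(c,cen(b),55).round(0),cv2.boundingRect(b))
    for b in blobs(np.load(f"pics/{n}6.npy"),(70,80,20),(90,255,200),500):print(n,"tin",plane(c,cen(b),32).round(0))
print(monitor.observe()["time_s"])
E
```

```text
top [ 448. -426.   55.] (392, 217, 30, 22)
top [521. 304.  55.] (157, 186, 26, 23)
top [ 572. -349.   55.] (368, 175, 27, 23)
top tin [596.  18.  32.]
scene [513. 301.  55.] (338, 185, 26, 35)
scene [ 508. -385.   55.] (130, 135, 35, 65)
scene tin [597.  19.  32.]
33.4167
```

View pics/f6.png

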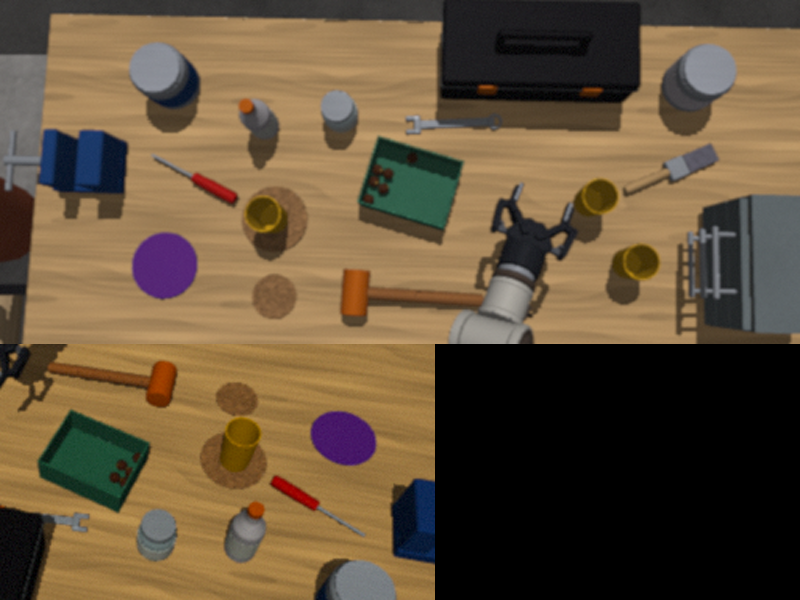

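The cup stands upright and free on the large cork mat (top view 265,215). The balls are in the tin and nothing else has moved. Handing in.

```bash
python3 -c "
from plant import robot,monitor
print(robot.finish_job(),monitor.observe()['time_s'])"
```

```text
the job is handed in; nothing more can be done
the job is handed in; nothing more can be done
```

The job is done and handed in at about 33.4 s of the 54 s allowed. I gripped the ball-filled yellow cup, the one nearest the base, and tipped it up to about 134° over the tin's right-hand wall. With it tipped I tapped it lightly on the rim three times, at about 6 N each. Then I stood the empty cup on the larger cork mat, let go and moved the arm away.

**Last checks:**
- **Balls:** all six were counted in the tin before placing, and the cup was empty.
- **Cup:** it stands upright and free about 7 mm from the mat's centre, well within the mat.
- **Tin and other things:** the tin measures the same as at the start to within 1 mm. The other things on the worktop look unmoved.

**Disagreements:**
- The tin's far edge measured 164 mm in the image against the 180 mm given, so I set its centre from the two-view centroid instead.
- The taps touched after 6 mm of descent, where I expected about 12 mm.
- One retreat pose was refused as out of range, and nothing moved. I swung the base joint instead.

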